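Pin, align and hold the brake unit's access panel

TASK

Take the steel locating pin out of its wooden stand and put it down through the hole in the ear of the brake unit's access panel until its collar sits on the ear. Then, while the panel still stands up on its springs, turn the winged quarter-turn fastener clockwise until the slot along its top lines up with the two engraved marks on the panel. Last, press the panel down flush against the frame and finish still holding it pressed with the gripper, fastener lined up and pin home, with the other things on the ledge left where they are.

Things in the scene. Friction and masses are not known exactly. Their poses are not given: they have to be found in the camera images.
- brake_unit: Fixed grey cast housing of a wheelchair brake, 130 mm (x) by 170 mm (y) by 70 mm high; origin at the centre of its underside, z up. Its top face at 70 mm is the frame. A round motor, 60 mm in diameter, sticks out of the +x side (to 127 mm from the origin, below 70 mm high), and a lug on the -y end (to 125 mm) has a bore through it right under the panel ear's hole.
- panel (a joint): The aluminium access panel (114 by 154 mm, 6 mm thick) over the frame, in m: 0 = standing up on its springs, its underside 8 mm above the frame, top face 84 mm above the ledge; 0.008 = pressed flush against the frame. It moves straight down only and springs back up when let go; it starts to move at about 6 N of push and takes about 12 N to be flush. There is no latch.
- ear_hole (a point): Middle of the hole's mouth in the top face of the panel's ear (40 mm wide, at the panel's -y end, 97.5 mm from the fastener's axis; centred on the brake unit's x = 0). The hole is 10.5 mm wide, slightly countersunk; the lug's bore below it is 11.5 mm wide and open underneath. Axes as the brake unit's; moves down with the panel.
- fastener (a joint): Turn of the quarter-turn fastener at the panel's centre, in rad, growing clockwise seen from above. At 0 the wing and its slot lie across the panel (brake unit's x); at 1.571 the slot lines up with the two marks, which lie along the panel's length (brake unit's y). It can turn past that, to 2.0 and stays where it is left (light friction).
- wing_mid (a point): Point on the fastener's axis, 20 mm above the panel's top face, in the steel wing to grip: a bar 38 mm long (this point's x axis), 11 mm thick (its y axis), its top 31 mm above the panel's top face; slot along the bar's top. Under the bar is a round base 40 mm in diameter and 3 mm high.
- pin_stand: Fixed wooden block 56 by 56 by 50 mm high with a hole in the middle of its top, in which the pin stands upright; origin at the centre of its underside.
- pin_grip (a point): Centre of the loose steel pin's round handle, 14 mm in diameter and 30 mm high (15 mm above and below this point). Below the handle are a collar 22 mm in diameter and 4 mm thick and a shank 8 mm in diameter and 45 mm long with a bevelled tip; the tip is 64 mm below this point. z points up along the pin. About 60 g.
- pin_collar (a point): Centre of the underside of the pin's collar, 19 mm below pin_grip along the pin; with the pin home it lies on ear_hole.
- hub_cap: Bystander: white nylon hub cap, 60 mm in diameter, 25 mm high; origin at the centre of its underside.
- hammer: Bystander: ball-peen hammer with ash handle, 280 mm long, lying along its x axis; origin under its middle.
- wheel_lock: Bystander: steel wheel lock clamp, about 30 by 80 mm, 50 mm high; origin under its middle.
- footrest_hanger: Bystander: bent aluminium footrest hanger tube, about 270 by 110 mm, 25 mm high; origin near its middle.
- screwdriver: Bystander: screwdriver with black handle, 190 mm long, lying along its x axis.
- jar: Bystander: grey jar with steel cap, 60 mm in diameter, 75 mm high; origin at the centre of its underside.

How it is judged:
On the way, in this order (a step that is already met when the one before it is completed fails the run):
1. the pin is through the ear's hole, its collar down on the ear (horizontal distance between pin_collar and ear_hole below 0.004 m and z of pin_collar in the frame of ear_hole between -0.004 and 0.003 m and angle between pin_collar's own z axis and vertical below 0.12 rad), for 0.2 s.
2. the fastener's slot is lined up with the marks, the panel still standing up on its springs, pin home (all of step 1 and value of joint fastener between 1.44 and 1.7 rad and value of joint panel below 0.0055 m), for 0.2 s.
At the end, for the whole second after the job is handed in: The gripper's fingers hold the panel (or the fastener on it) with over 3 N and the panel is within 1.5 mm of flush with the frame; the slot is within 0.13 rad (7 degrees) of the marks; the pin is upright (within 0.12 rad) in the ear's hole, its collar within 3 mm of the ear (all of step 1 and value of joint panel above 0.0065 m and value of joint fastener between 1.44 and 1.7 rad and contact force between the fingers and panel above 3 N); the arm keeps its last pose, push and grip.
It fails at once if a bystander is moved more than 30 mm (distance of any of hub_cap, hammer, wheel_lock, footrest_hanger, screwdriver, jar from where it was at the start of the episode above 0.03 m).
It also fails if it takes over 51 s, if anything falls off the work surface, if the arm or the gripper's body presses on something with over 40 N, if the wrist force passes 120 N, or if a joint passes its speed limit or range.

ROBOT

A 6-joint arm with a two-finger parallel gripper is mounted at the origin on the work surface. World frame = base frame: x ahead of the robot, y to its left, z up, the work surface at z = 0. Lengths are in m, angles in rad, forces in N, time in s.
With the tool pointing down it reaches from about 0.375 to 0.9 m from the base axis. Payload 3.1 kg.
Tool frame: the origin (TCP) lies at the very end of the fingers, on their centre line; the grasp point (between the pads) lies 19 mm behind it; z points along the fingers, y is the direction in which the jaws open and shut (so a half turn about z gives the same grasp; the last joint's range is limited). The gripper opens to 85 mm and grips with 20 to 120 N. Pads are 22 mm wide; open, the fingers measure 114 mm over their backs; the gripper's body (76 mm by 85 mm) begins 54 mm behind the grasp point. The pads swing forward as they close: fully open they stand 13 mm farther back than shut.
Start: joints at [-1.403, 0.527, 1.433, -0, 1.181, -0.178], TCP at [0.212, -0.588, 0.231] pointing down, gripper open.
Joint ranges: [-3.08, 3.08], [-0.75, 2.2], [0.22, 2.44], [-1.43, 4.57], [0, 2.65], [-2.85, 2.85]. Speed limits (rad/s): [2.79, 2.79, 3.14, 3.14, 3.14, 3.14].

INTERFACE

Orientations are given as a unit quaternion [x, y, z, w].
In Python, from station import manip gives the robot as it stands.
- The arm moves only by the tool send_rows, never from a script. Its argument "motion" is a list of rows, each an object with "gripper": the finger opening in mm, from 0 to 85.4; "travel": the shift along the tool's x, y, z in mm, a list of three; "rotation": the turn, a rotation vector about the tool's x, y, z in degrees, a list of three. In form: [{"gripper": gripper, "travel": [x, y, z], "rotation": [ax, ay, az]}, ...]. A call has 1 to 12 rows; each row shifts and turns the commanded pose from where the row before left it, along the tool's axes as they then stand; what a row does not reach is not made up. A row lasts 1/12 s, in which the tool goes at most 41.7 mm and 7.16 degrees, less where a joint would pass 70% of its speed; a pose out of reach is approached as far as the arm can. A call is refused whole if a number of a shift passes 41.7 or a number of a turn 7.16, either way. A call with a gripper value outside its range is refused whole. The fingers move at their own pace and stop on an object; "newtons" is the grip in N (left out, the last holds). Time passes only in rows, so rows that do not move let the fingers close. It gives the time, the measured TCP pose, the force and the opening at its end, in the units of the state.
- manip.sense(): the state, without advancing time (a new reading comes with each control period).
- manip.snapshot(name): name is "scene" or "top" or "wrist"; returns the picture (400x640x3 uint8, red, green, blue); there is no depth.
- manip.calibration(name): a dict with "fx", "fy", "cx", "cy" (pixels), "cam_to_world" (4x4, takes a point from camera to world coordinates). Camera axes: x right, y down, z forward; pixel columns grow to the right and rows downward; lengths in m; the calibration is good to about 2 mm. A picture is of the moment at which its call begins: read the wrist's pose just before it. calibration takes no time and is no camera call; for the wrist camera it gives the pose at the moment of the call.
- manip.sign_off(): hands the job in, once; it reports no verdict.
The state is a dict: "t": time; "q": joint angles; "qd": joint speeds; "tau": joint torques, N m; "tcp_pos": TCP position; "tool_rot": TCP orientation; "force": force on the tool from outside, world axes, zero at the start; "ft_torque": the same for the moment, N m; "finger_gap": opening from 0.0 (shut) to 1.0 (fully open).
Only numpy, scipy, OpenCV 4.12 (cv2) and the standard library are available. Lean on these libraries where they do the work, as an engineer would, in place of code of your own. Each camera call takes 0.05 s, during which the arm holds its last target. There are 200 camera calls.

## Working session

There is one attempt and no reset: what is moved stays moved. The work goes in short steps, Python scripts to look and compute and a tool call to move; the robot and the scene stay as the last step left them, time stands still between calls to the robot, and variables do not carry over. Pictures are saved under pics/ and viewed, about 8 in all and at most 12, crops included, and the job is handed in when it is done.

Besides the shell and the picture viewer there is one more tool, called after "Emit:" as name(argument=value, ...), one argument or row to a line, values as JSON. send_rows: Moves the arm, as the interface text tells. Its arguments: {"type":"object","properties":{"motion":{"type":"array","items":{"type":"object","properties":{"gripper":{"type":"number"},"travel":{"type":"array","items":{"type":"number"}},"rotation":{"type":"array","items":{"type":"number"}}}}},"newtons":{"type":"number"}},"required":["motion"]}

```bash
mkdir -p pics; ls; cat > h.py <<'E'
import numpy as np,cv2
from station import manip
from scipy.spatial.transform import Rotation as R
def ray(name,u,v,z,c=None):
    c=c or manip.calibration(name);T=np.array(c["cam_to_world"])
    d=T[:3,:3]@[(u-c["cx"])/c["fx"],(v-c["cy"])/c["fy"],1];o=T[:3,3]
    return o+d*(z-o[2])/d[2]
def proj(name,p,c=None):
    c=c or manip.calibration(name);T=np.array(c["cam_to_world"])
    q=T[:3,:3].T@(np.array(p)-T[:3,3]);return c["fx"]*q[0]/q[2]+c["cx"],c["fy"]*q[1]/q[2]+c["cy"]
def save(name,f):
    im=manip.snapshot(name)[:,:,::-1].copy();cv2.imwrite("pics/"+f,im);return im
E
python3 - <<'E'
from h import *
np.set_printoptions(precision=4,suppress=True)
s=manip.sense();print(s["t"],s["tcp_pos"],s["tool_rot"])
for n in("scene","top","wrist"):
    c=manip.calibration(n);print(n,c["fx"],c["cx"],c["cy"],np.array(c["cam_to_world"]))
save("top","top0.png");save("scene","scene0.png")
E
```

```text
pics
0.0 [ 0.2118 -0.5873  0.2303] [ 0.9851  0.1721  0.     -0.0011]
scene 457.9891583843558 317.21273391215 203.7704512836067 [[ 0.7328  0.4725 -0.4896  1.2249]
 [ 0.6804 -0.4991  0.5367 -0.712 ]
 [ 0.0092 -0.7264 -0.6872  0.9995]
 [ 0.      0.      0.      1.    ]]
top 482.58534568699594 322.74764317288134 202.8883270199895 [[ 0.026  -0.9878  0.1536  0.3629]
 [-0.9995 -0.0229  0.0218 -0.0152]
 [-0.018  -0.1541 -0.9879  1.7057]
 [ 0.      0.      0.      1.    ]]
wrist 325.31704467343565 315.41201365916123 195.75391147995094 [[ 0.3387 -0.8926 -0.2976  0.2879]
 [-0.9409 -0.322  -0.105  -0.5597]
 [-0.0021  0.3156 -0.9489  0.372 ]
 [ 0.      0.      0.      1.    ]]
```

View pics/top0.png

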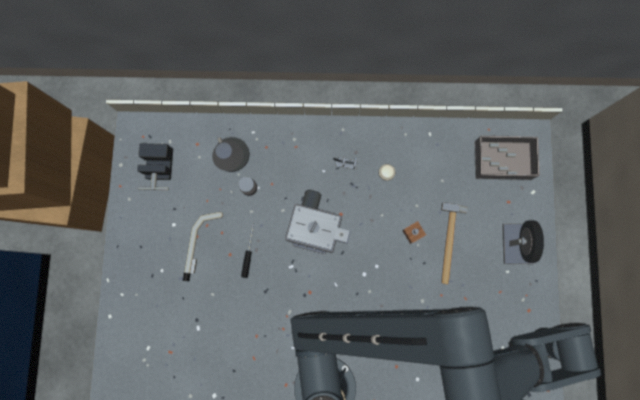

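View pics/scene0.png

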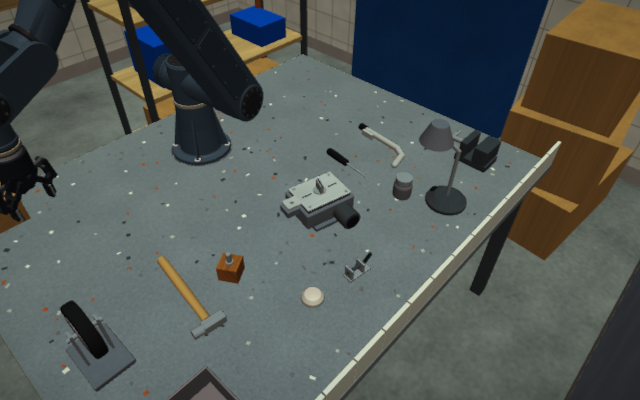

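The top view shows the brake unit at (314,228) with its ear at (342,236) toward image right, and the stand with the pin at (415,232). The hammer at (450,240) is next to the stand, and the screwdriver and hanger are on the left. The scene view agrees: stand (230,268), unit (318,200), wing (320,186).

```bash
python3 - <<'E'
from h import *
np.set_printoptions(precision=4,suppress=True)
for n,u,v,z in[("top",415,231,.05),("scene",230,258,.05),("top",314,227,.1),("scene",320,186,.1),("top",343,236,.084),("scene",291,205,.084),("top",450,240,.03)]:print(n,u,v,ray(n,u,v,z))
c=manip.calibration("wrist");s=manip.sense();T=np.array(c["cam_to_world"])
Rt=R.from_quat(s["tool_rot"]).as_matrix();print("tool",Rt,"cam in tool",Rt.T@(T[:3,3]-s["tcp_pos"]),Rt.T@T[:3,:3])
E
```

```text
top 415 231 [ 0.5301 -0.2976  0.05  ]
scene 230 258 [ 0.5226 -0.2856  0.05  ]
top 314 227 [0.5303 0.0473 0.1   ]
scene 320 186 [0.5376 0.0526 0.1   ]
top 343 236 [ 0.5039 -0.0505  0.084 ]
scene 291 205 [ 0.521  -0.0531  0.084 ]
top 450 240 [ 0.5038 -0.4214  0.03  ]
tool [[ 0.9408  0.339  -0.0003]
 [ 0.339  -0.9408  0.002 ]
 [ 0.0003 -0.002  -1.    ]] cam in tool [ 0.081  -0.0004 -0.1416] [[-0.0003 -0.9488 -0.3159]
 [ 1.     -0.0003 -0.0001]
 [-0.     -0.3159  0.9488]]
```

Emit:
send_rows(
  motion=[
    {"gripper": 85, "travel": [40, -17, 0], "rotation": [0, 0, 0]},
    {"gripper": 85, "travel": [40, -17, 0], "rotation": [0, 0, 0]},
    {"gripper": 85, "travel": [40, -17, 0], "rotation": [0, 0, 0]},
    {"gripper": 85, "travel": [40, -17, 0], "rotation": [0, 0, 0]},
    {"gripper": 85, "travel": [40, -17, 0], "rotation": [0, 0, 0]},
    {"gripper": 85, "travel": [40, -17, 0], "rotation": [0, 0, 0]},
    {"gripper": 85, "travel": [40, -17, 0], "rotation": [0, 0, 0]},
    {"gripper": 85, "travel": [40, -17, 0], "rotation": [0, 0, 0]},
    {"gripper": 85, "travel": [40, -17, 0], "rotation": [0, 0, 0]},
    {"gripper": 85, "travel": [40, -17, 0], "rotation": [0, 0, 0]},
  ],
)

```text
t: 0.93
tcp_pos: [0.5184, -0.3028, 0.2309]
tool_rot: [0.985, 0.172, -0.0, -0.0]
force: [0.6, -0.4, -0.1]
finger_gap: 0.997
```

Emit:
send_rows(
  motion=[
    {"gripper": 85, "travel": [0, 0, 0], "rotation": [0, 0, -7]},
    {"gripper": 85, "travel": [0, 0, 0], "rotation": [0, 0, -7]},
    {"gripper": 85, "travel": [0, 0, 0], "rotation": [0, 0, -7]},
    {"gripper": 85, "travel": [0, 0, 0], "rotation": [0, 0, -7]},
    {"gripper": 85, "travel": [0, 0, 0], "rotation": [0, 0, -7]},
    {"gripper": 85, "travel": [0, 0, 0], "rotation": [0, 0, -7]},
    {"gripper": 85, "travel": [0, 0, 0], "rotation": [0, 0, -7]},
    {"gripper": 85, "travel": [0, 0, 0], "rotation": [0, 0, -7]},
    {"gripper": 85, "travel": [0, 0, 0], "rotation": [0, 0, 0]},
    {"gripper": 85, "travel": [0, 0, 0], "rotation": [0, 0, 0]},
  ],
)

```text
t: 1.77
tcp_pos: [0.5172, -0.3045, 0.2309]
tool_rot: [0.79, 0.613, -0.0, -0.0]
force: [0.6, -0.3, -0.2]
finger_gap: 0.997
```

```bash
python3 - <<'E'
from h import *
s=manip.sense();print(s["t"],s["tcp_pos"],s["tool_rot"],s["q"])
save("wrist","w1.png");save("top","top1.png")
E
```

```text
1.7667 [ 0.517185   -0.30449584  0.23094106] [ 7.89976643e-01  6.13136784e-01 -8.32139818e-05 -4.25074371e-04] [-7.18130729e-01  4.94580784e-01  1.49684079e+00 -6.43426424e-07
  1.15103737e+00 -4.67384746e-01]
```

View pics/w1.png

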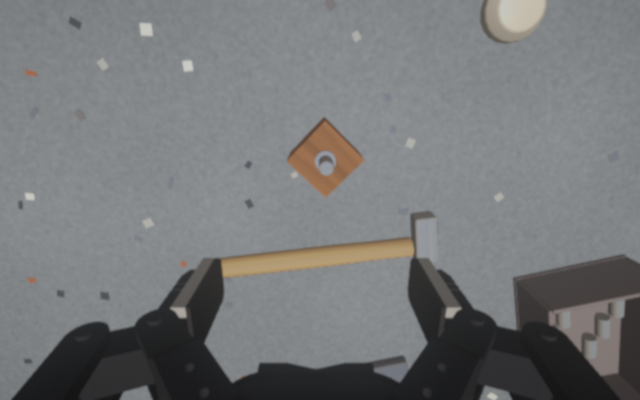

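The wrist view shows the stand as a wooden diamond centred at about (325,160). The collar ring is at (325,160) and the handle top at about (326,168). The hammer handle is at rows 245–275, and the hub cap is at upper right.

```bash
python3 - <<'E'
from h import *
np.set_printoptions(precision=4,suppress=True)
im=cv2.imread("pics/w1.png");c=manip.calibration("wrist")
hsv=cv2.cvtColor(im,cv2.COLOR_BGR2HSV)[110:205,280:370]
m=((hsv[:,:,1]>110)&(hsv[:,:,0]<20)).astype(np.uint8)
cn=max(cv2.findContours(m,cv2.RETR_EXTERNAL,cv2.CHAIN_APPROX_NONE)[0],key=cv2.contourArea)
print(cv2.minAreaRect(cn))
for u,v,z in[(325,158,.054),(326,168,.084),(290,159,.05),(325,120,.05),(362,158,.05),(326,188,.05)]:print(ray("wrist",u,v,z,c))
a=cv2.resize(im[110:210,275:375],None,fx=6,fy=6,interpolation=cv2.INTER_CUBIC)
# top: brake unit crop
t=cv2.imread("pics/top1.png")[180:270,275:375]
cv2.imwrite("pics/c1.png",a)
E
```

```text
((44.5, 48.5), (53.740108489990234, 55.154327392578125), 45.0)
[ 0.5297 -0.2924  0.054 ]
[ 0.5291 -0.2953  0.084 ]
[ 0.4952 -0.2855  0.05  ]
[ 0.5386 -0.2569  0.05  ]
[ 0.5657 -0.3024  0.05  ]
[ 0.5231 -0.3241  0.05  ]
```

View pics/c1.png

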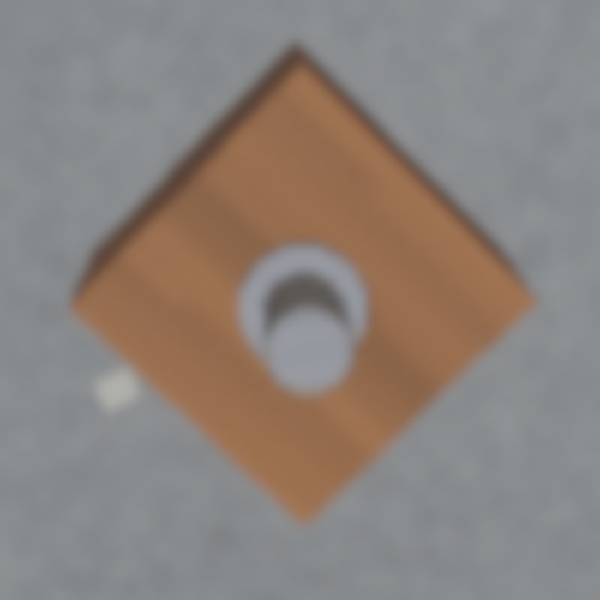

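```bash
python3 - <<'E'
from h import *
np.set_printoptions(precision=4,suppress=True)
c=manip.calibration("wrist");s=manip.sense()
P=lambda x,y,z:ray("wrist",275+(x+.5)/6-.5,110+(y+.5)/6-.5,z,c)
print("collar",P(303,307,.054),"diam",P(238,307,.054)-P(368,307,.054),"top",P(309,350,.084), "topdiam",P(265,350,.084)-P(352,350,.084))
a=[P(72,305,.05),P(537,298,.05),P(305,523,.05),P(297,65,.05)]
print(a,np.mean(a[:2],0),np.mean(a[2:],0),np.linalg.norm(a[0]-a[1]),np.linalg.norm(a[2]-a[3]))
M=R.from_quat(s["tool_rot"]).as_matrix()
print((M.T@(np.array([.530,-.295,.069])-s["tcp_pos"]))*1000)
E
```

```text
collar [ 0.5291 -0.2951  0.054 ] diam [-0.0209  0.0053  0.    ] top [ 0.5292 -0.2952  0.084 ] topdiam [-0.0128  0.0033  0.    ]
[array([ 0.4915, -0.286 ,  0.05  ]), array([ 0.5675, -0.3042,  0.05  ]), array([ 0.5202, -0.3333,  0.05  ]), array([ 0.5376, -0.257 ,  0.05  ])] [ 0.5295 -0.2951  0.05  ] [ 0.5289 -0.2952  0.05  ] 0.07815467457453394 0.07820343168311959
[ 12.381   10.0591 162.083 ]
```

Emit:
send_rows(
  motion=[
    {"gripper": 50, "travel": [12.1, 9.3, 20], "rotation": [0, 0, 0]},
    {"gripper": 50, "travel": [0, 0, 35], "rotation": [0, 0, 0]},
    {"gripper": 50, "travel": [0, 0, 35], "rotation": [0, 0, 0]},
    {"gripper": 50, "travel": [0, 0, 33], "rotation": [0, 0, 0]},
    {"gripper": 50, "travel": [0, 0, 25], "rotation": [0, 0, 0]},
    {"gripper": 50, "travel": [0, 0, 15], "rotation": [0, 0, 0]},
    {"gripper": 50, "travel": [0, 0, 10], "rotation": [0, 0, 0]},
    {"gripper": 50, "travel": [0, 0, 0], "rotation": [0, 0, 0]},
    {"gripper": 50, "travel": [0, 0, 0], "rotation": [0, 0, 0]},
  ],
)

```text
t: 2.62
tcp_pos: [0.5296, -0.2954, 0.0584]
tool_rot: [0.789, 0.614, 0.0, 0.0]
force: [-0.2, -0.1, 0.8]
finger_gap: 0.586
```

Emit:
send_rows(
  motion=[
    {"gripper": 5, "travel": [0, 0, 0], "rotation": [0, 0, 0]},
    {"gripper": 5, "travel": [0, 0, 0], "rotation": [0, 0, 0]},
    {"gripper": 5, "travel": [0, 0, 0], "rotation": [0, 0, 0]},
    {"gripper": 5, "travel": [0, 0, 0], "rotation": [0, 0, 0]},
    {"gripper": 5, "travel": [0, 0, 0], "rotation": [0, 0, 0]},
    {"gripper": 5, "travel": [0, 0, 0], "rotation": [0, 0, 0]},
    {"gripper": 5, "travel": [0, 0, 0], "rotation": [0, 0, 0]},
    {"gripper": 5, "travel": [0, 0, 0], "rotation": [0, 0, 0]},
  ],
  newtons=60,
)

```text
t: 3.28
tcp_pos: [0.5302, -0.2958, 0.0598]
tool_rot: [0.789, 0.614, 0.0, 0.001]
force: [-0.3, -0.2, 6.9]
finger_gap: 0.138
```

Emit:
send_rows(
  motion=[
    {"gripper": 5, "travel": [0, 0, -15], "rotation": [0, 0, 0]},
    {"gripper": 5, "travel": [0, 0, -30], "rotation": [0, 0, 0]},
    {"gripper": 5, "travel": [0, 0, -35], "rotation": [0, 0, 0]},
    {"gripper": 5, "travel": [0, 0, -35], "rotation": [0, 0, 0]},
    {"gripper": 5, "travel": [0, 0, -35], "rotation": [0, 0, 0]},
    {"gripper": 5, "travel": [25, -10, -30], "rotation": [0, 0, 0]},
    {"gripper": 5, "travel": [36, -15, 0], "rotation": [0, 0, 0]},
    {"gripper": 5, "travel": [36, -15, 0], "rotation": [0, 0, 0]},
    {"gripper": 5, "travel": [36, -15, 0], "rotation": [0, 0, 0]},
    {"gripper": 5, "travel": [0, 0, 0], "rotation": [0, 0, 0]},
    {"gripper": 5, "travel": [0, 0, 0], "rotation": [0, 0, 0]},
    {"gripper": 5, "travel": [0, 0, 0], "rotation": [0, 0, 0]},
  ],
)

```text
t: 4.28
tcp_pos: [0.509, -0.1529, 0.2386]
tool_rot: [0.789, 0.615, 0.0, 0.001]
force: [-0.3, -0.4, -1.9]
finger_gap: 0.137
```

```bash
python3 - <<'E'
from h import *
s=manip.sense();print(s["t"],s["tcp_pos"],s["tool_rot"],s["force"])
im=save("wrist","w2.png")
E
```

```text
4.2833 [ 0.50901224 -0.15294605  0.23864012] [7.88740181e-01 6.14726311e-01 6.15114684e-05 6.96178632e-04] [-0.32842412 -0.44622236 -1.85998885]
```

View pics/w2.png

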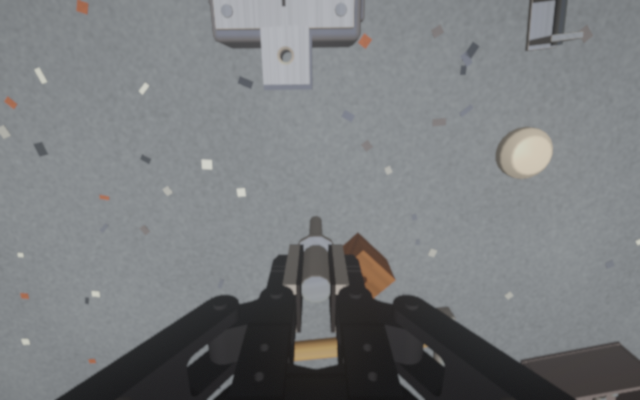

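The pin is held upright at about (315,260). The ear's hole is at (286,55), with the ear spanning columns 262–311, and one engraved mark is at (283,3).

```bash
python3 - <<'E'
from h import *
np.set_printoptions(precision=4,suppress=True)
c=manip.calibration("wrist");im=cv2.imread("pics/w2.png");g=cv2.cvtColor(im,cv2.COLOR_BGR2GRAY)
roi=g[40:70,270:302];m=(roi<115).astype(np.uint8)
n,l,st,ce=cv2.connectedComponentsWithStats(m)
for i in range(1,n):print(st[i],ce[i]+[270,40])
print("hole",ray("wrist",286,55,.084,c))
# ear edges
for v in(50,60,70,78):
    gr=np.diff(g[v].astype(int));L=255+np.argmax(gr[255:270]);Rr=303+np.argmin(gr[303:320])
    a,b=ray("wrist",L+.5,v,.084,c),ray("wrist",Rr+.5,v,.084,c);print(L,Rr,a,b,np.linalg.norm(a-b),(a+b)/2)
for u in (268,276,296,304):
    gr=np.diff(g[75:100,u].astype(int));print(u,75+np.argmin(gr))
cv2.imwrite("pics/c2.png",cv2.resize(im[0:100,200:370],None,fx=4,fy=4,interpolation=cv2.INTER_CUBIC))
E
```

```text
[11 10  8  9 33] [283.303   53.0303]
hole [ 0.5114 -0.0437  0.084 ]
260 308 [ 0.4918 -0.0348  0.084 ] [ 0.5307 -0.0446  0.084 ] 0.04005569952499447 [ 0.5112 -0.0397  0.084 ]
261 308 [ 0.4903 -0.0424  0.084 ] [ 0.5287 -0.0521  0.084 ] 0.03957472508540234 [ 0.5095 -0.0472  0.084 ]
261 309 [ 0.488  -0.0499  0.084 ] [ 0.5275 -0.0599  0.084 ] 0.04078434927455189 [ 0.5078 -0.0549  0.084 ]
262 309 [ 0.4869 -0.0562  0.084 ] [ 0.5259 -0.0661  0.084 ] 0.04022742114130975 [ 0.5064 -0.0612  0.084 ]
268 84
276 84
296 84
304 83
```

View pics/c2.png

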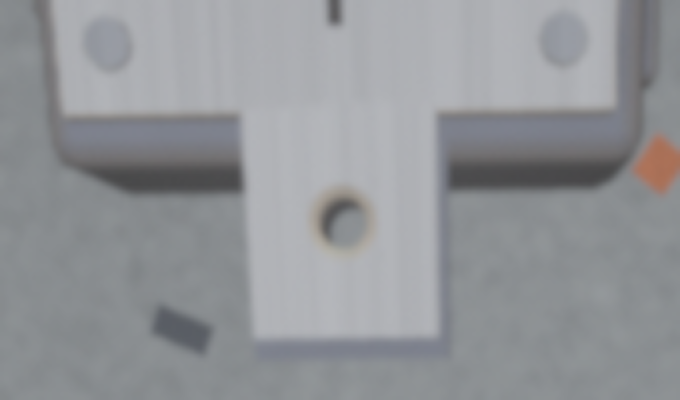

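```bash
python3 - <<'E'
from h import *
np.set_printoptions(precision=4,suppress=True)
c=manip.calibration("wrist");s=manip.sense();t=s["tcp_pos"];M=R.from_quat(s["tool_rot"]).as_matrix()
im=cv2.imread("pics/w2.png")
P=lambda x,y,z:ray("wrist",200+(x+.5)/4-.5,(y+.5)/4-.5,z,c)
a,b=P(64,116,.084),P(617,110,.084)
print("hole",P(342,219,.084),"end yaw",np.degrees(np.arctan2(*(b-a)[[1,0]])),np.linalg.norm(b-a))
print("mark",P(334,22,.084))
for n,p in(("top",[0,0,-.024]),("collar top",[0,0,-.024+.03]),("tip",[0,0,.055])):print(n,proj("wrist",t+M@p,c))
print(M)
cv2.imwrite("pics/c3.png",cv2.resize(im[205:315,265:365],None,fx=5,fy=5,interpolation=cv2.INTER_CUBIC))
E
```

```text
hole [ 0.5108 -0.0431  0.084 ] end yaw -13.645382787498596 0.11317275060914765
mark [ 0.5192 -0.0077  0.084 ]
top (np.float64(316.52339010696005), np.float64(290.759325294037))
collar top (np.float64(316.31352433479793), np.float64(255.84554717407576))
tip (np.float64(316.0917496773805), np.float64(218.95057806152528))
[[ 0.2453  0.9694  0.001 ]
 [ 0.9694 -0.2453 -0.001 ]
 [-0.0007  0.0012 -1.    ]]
```

View pics/c3.png

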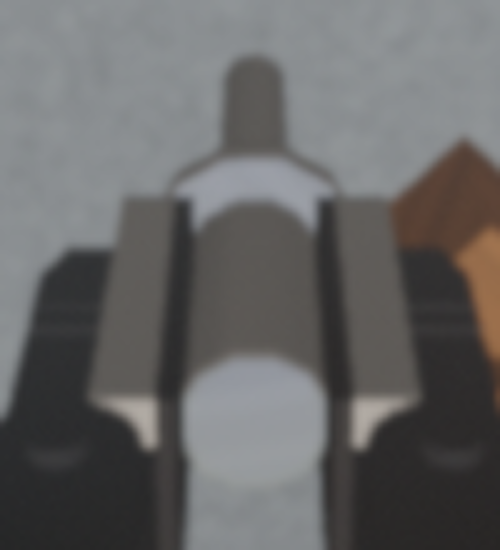

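Handle top at (316,289) and tip at (316,221) match the projected pin axis to within 2 px, so the pin sits straight in the grip. The hole is at about (0.511,-0.043) with the unit's yaw about -13.5°. I'll go nearer and re-measure before inserting.

Emit:
send_rows(
  motion=[
    {"gripper": 5, "travel": [25, -10, 10], "rotation": [0, 0, 0]},
    {"gripper": 5, "travel": [30, -10, 25], "rotation": [0, 0, 0]},
    {"gripper": 5, "travel": [12, -5, 25], "rotation": [0, 0, 0]},
    {"gripper": 5, "travel": [0, 0, 18], "rotation": [0, 0, 0]},
    {"gripper": 5, "travel": [0, 0, 0], "rotation": [0, 0, 0]},
    {"gripper": 5, "travel": [0, 0, 0], "rotation": [0, 0, 0]},
    {"gripper": 5, "travel": [0, 0, 0], "rotation": [0, 0, 0]},
  ],
)

```text
t: 4.92
tcp_pos: [0.5023, -0.0834, 0.161]
tool_rot: [0.79, 0.614, 0.001, 0.001]
force: [-0.5, -0.6, -0.6]
finger_gap: 0.141
```

```bash
python3 - <<'E'
from h import *
np.set_printoptions(precision=4,suppress=True)
s=manip.sense();print(s["t"],s["tcp_pos"],s["tool_rot"],s["force"])
c=manip.calibration("wrist");im=save("wrist","w3.png")
t=s["tcp_pos"];M=R.from_quat(s["tool_rot"]).as_matrix()
print("hole pred",proj("wrist",[.5108,-.0431,.084],c),"tip pred",proj("wrist",t+M@[0,0,.055],c))
E
```

```text
4.9167 [ 0.5023 -0.0834  0.161 ] [0.7895 0.6137 0.0005 0.0011] [-0.4596 -0.6125 -0.6275]
hole pred (np.float64(313.3389754976425), np.float64(150.18053439480434)) tip pred (np.float64(316.09226486818227), np.float64(218.97386899765922))
```

View pics/w3.png

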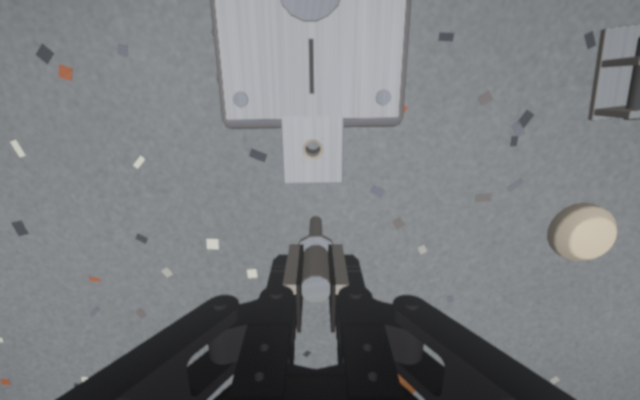

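The hole is at about (313,149), as predicted from the far view, and the tip is at (316,221). The mark runs along column 311.

```bash
python3 - <<'E'
from h import *
np.set_printoptions(precision=4,suppress=True)
c=manip.calibration("wrist");im=cv2.imread("pics/w3.png");g=cv2.cvtColor(im,cv2.COLOR_BGR2GRAY)
x0,y0=298,134;roi=g[y0:165,x0:329].astype(float);med=np.median(roi)
for d in(15,25,40):
    n,l,st,ce=cv2.connectedComponentsWithStats((np.abs(roi-med)>d).astype(np.uint8));i=1+np.argmax(st[1:,4])
    bb=st[i];print(bb,ce[i]+[x0,y0],"bbox c",x0+bb[0]+bb[2]/2-.5,y0+bb[1]+bb[3]/2-.5)
s=manip.sense();t=s["tcp_pos"];M=R.from_quat(s["tool_rot"]).as_matrix()
for u,v in((313,148.5),(313,149.5)):
    h=ray("wrist",u,v,.084,c);print(h,"delta tool mm",1000*M.T@(h-t))
# tip position using same camera
print("tip by ray",ray("wrist",315.8,220.6,t[2]-.055,c), "axis",t+M@[0,0,.055])
for r in ([311,40],[311.5,92]):print(ray("wrist",*r,.084,c))
E
```

```text
[  6   6  18  18 248] [312.504  148.3831] bbox c 312.5 148.5
[  7   7  16  16 196] [312.551  148.8827] bbox c 312.5 148.5
[  7  12  16  10 117] [312.3162 150.4017] bbox c 312.5 150.5
[ 0.511 -0.042  0.084] delta tool mm [42.199  -2.0401 77.3697]
[ 0.5109 -0.0427  0.084 ] delta tool mm [41.5178 -2.042  77.3701]
tip by ray [ 0.5021 -0.0845  0.1064] axis [ 0.5025 -0.0834  0.1064]
[0.5265 0.0229 0.084 ]
[ 0.5192 -0.0065  0.084 ]
```

Emit:
send_rows(
  motion=[
    {"gripper": 5, "travel": [20, -1.2, 0], "rotation": [0, 0, 0]},
    {"gripper": 5, "travel": [22.4, -1.2, 0], "rotation": [0, 0, 0]},
    {"gripper": 5, "travel": [0, 0, 8], "rotation": [0, 0, 0]},
    {"gripper": 5, "travel": [0, 0, 8], "rotation": [0, 0, 0]},
    {"gripper": 5, "travel": [0, 0, 0], "rotation": [0, 0, 0]},
    {"gripper": 5, "travel": [0, 0, 0], "rotation": [0, 0, 0]},
    {"gripper": 5, "travel": [0, 0, 0], "rotation": [0, 0, 0]},
  ],
)

```text
t: 5.55
tcp_pos: [0.5091, -0.0409, 0.1444]
tool_rot: [0.789, 0.614, 0.0, 0.0]
force: [0.5, 0.2, -0.2]
finger_gap: 0.137
```

```bash
python3 - <<'E'
from h import *
np.set_printoptions(precision=4,suppress=True)
s=manip.sense();t=s["tcp_pos"];M=R.from_quat(s["tool_rot"]).as_matrix();print(s["t"],t,s["force"])
print(1000*M.T@(np.array([.5108,-.0421,.084])-t))
im=save("wrist","w4.png");cv2.imwrite("pics/c4.png",cv2.resize(im[180:280,260:380],None,fx=5,fy=5,interpolation=cv2.INTER_CUBIC))
E
```

```text
5.55 [ 0.5091 -0.0409  0.1444] [ 0.4953  0.1741 -0.2367]
[-0.6875  1.9503 60.4151]
```

View pics/c4.png

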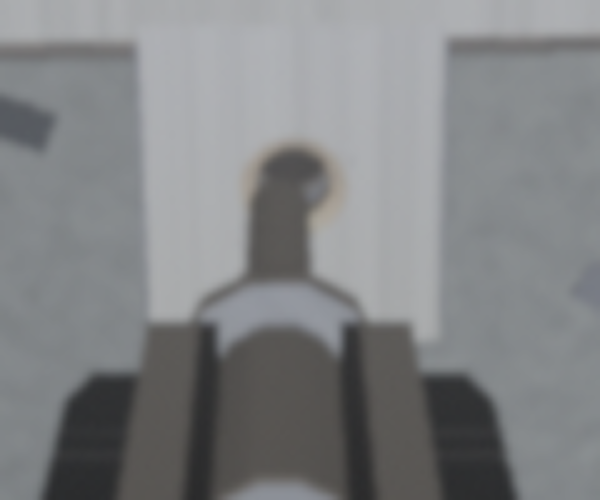

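The tip is about 3 px left of the hole (column 279 against 294 in the crop). That agrees with the sensed pose, 1.95 mm short along tool y, so I'll correct it.

Emit:
send_rows(
  motion=[
    {"gripper": 5, "travel": [-0.6, 1.9, 0], "rotation": [0, 0, 0]},
    {"gripper": 5, "travel": [0, 0, 0], "rotation": [0, 0, 0]},
    {"gripper": 5, "travel": [0, 0, 0], "rotation": [0, 0, 0]},
  ],
)

```text
t: 5.85
tcp_pos: [0.5109, -0.0414, 0.1445]
tool_rot: [0.789, 0.614, 0.0, 0.0]
force: [-0.9, 0.5, 0.1]
finger_gap: 0.144
```

```bash
python3 - <<'E'
from h import *
np.set_printoptions(precision=4,suppress=True)
s=manip.sense();t=s["tcp_pos"];M=R.from_quat(s["tool_rot"]).as_matrix();print(s["t"],t,s["force"],s["tool_rot"])
print(1000*M.T@(np.array([.5108,-.0421,.084])-t))
im=save("wrist","w5.png");cv2.imwrite("pics/c5.png",cv2.resize(im[180:280,260:380],None,fx=5,fy=5,interpolation=cv2.INTER_CUBIC))
E
```

```text
5.85 [ 0.5109 -0.0414  0.1445] [-0.9098  0.5083  0.1104] [0.7892 0.6142 0.0002 0.0003]
[-0.6694  0.0314 60.5048]
```

Emit:
send_rows(
  motion=[
    {"gripper": 5, "travel": [0, 0, 3], "rotation": [0, 0, 0]},
    {"gripper": 5, "travel": [0, 0, 3], "rotation": [0, 0, 0]},
    {"gripper": 5, "travel": [0, 0, 3], "rotation": [0, 0, 0]},
    {"gripper": 5, "travel": [0, 0, 3], "rotation": [0, 0, 0]},
    {"gripper": 5, "travel": [0, 0, 2], "rotation": [0, 0, 0]},
    {"gripper": 5, "travel": [0, 0, 0], "rotation": [0, 0, 0]},
  ],
)

```text
t: 6.4
tcp_pos: [0.5104, -0.0411, 0.1297]
tool_rot: [0.789, 0.614, -0.0, -0.0]
force: [0.3, -1.0, -1.3]
finger_gap: 0.135
```

The tip is 9 mm below the ear's top face with no contact force, so it is in the hole. I'll continue down.

Emit:
send_rows(
  motion=[
    {"gripper": 5, "travel": [0, 0, 4], "rotation": [0, 0, 0]},
    {"gripper": 5, "travel": [0, 0, 5], "rotation": [0, 0, 0]},
    {"gripper": 5, "travel": [0, 0, 5], "rotation": [0, 0, 0]},
    {"gripper": 5, "travel": [0, 0, 5], "rotation": [0, 0, 0]},
    {"gripper": 5, "travel": [0, 0, 5], "rotation": [0, 0, 0]},
    {"gripper": 5, "travel": [0, 0, 4], "rotation": [0, 0, 0]},
    {"gripper": 5, "travel": [0, 0, 3], "rotation": [0, 0, 0]},
    {"gripper": 5, "travel": [0, 0, 0], "rotation": [0, 0, 0]},
    {"gripper": 5, "travel": [0, 0, 0], "rotation": [0, 0, 0]},
  ],
)

```text
t: 7.15
tcp_pos: [0.5105, -0.0411, 0.099]
tool_rot: [0.789, 0.614, -0.0, -0.0]
force: [-0.6, -1.3, -2.0]
finger_gap: 0.138
```

Emit:
send_rows(
  motion=[
    {"gripper": 5, "travel": [0, 0, 2], "rotation": [0, 0, 0]},
    {"gripper": 5, "travel": [0, 0, 1.5], "rotation": [0, 0, 0]},
    {"gripper": 5, "travel": [0, 0, 1], "rotation": [0, 0, 0]},
    {"gripper": 5, "travel": [0, 0, 0], "rotation": [0, 0, 0]},
    {"gripper": 5, "travel": [0, 0, 0], "rotation": [0, 0, 0]},
  ],
)

```text
t: 7.57
tcp_pos: [0.5106, -0.0411, 0.0948]
tool_rot: [0.789, 0.614, -0.0, 0.0]
force: [-0.7, -1.2, -0.5]
finger_gap: 0.135
```

Emit:
send_rows(
  motion=[
    {"gripper": 50, "travel": [0, 0, 0], "rotation": [0, 0, 0]},
    {"gripper": 50, "travel": [0, 0, 0], "rotation": [0, 0, 0]},
    {"gripper": 50, "travel": [0, 0, 0], "rotation": [0, 0, 0]},
    {"gripper": 50, "travel": [0, 0, 0], "rotation": [0, 0, 0]},
    {"gripper": 50, "travel": [0, 0, -15], "rotation": [0, 0, 0]},
    {"gripper": 50, "travel": [0, 0, -25], "rotation": [0, 0, 0]},
    {"gripper": 50, "travel": [0, 0, -30], "rotation": [0, 0, 0]},
    {"gripper": 50, "travel": [0, 0, -30], "rotation": [0, 0, 0]},
    {"gripper": 50, "travel": [0, 0, -20], "rotation": [0, 0, 0]},
    {"gripper": 50, "travel": [0, 0, 0], "rotation": [0, 0, 0]},
    {"gripper": 50, "travel": [0, 0, 0], "rotation": [0, 0, 0]},
    {"gripper": 50, "travel": [0, 0, 0], "rotation": [0, 0, 0]},
  ],
)

```text
t: 8.57
tcp_pos: [0.5098, -0.0408, 0.2142]
tool_rot: [0.789, 0.614, -0.0, -0.001]
force: [-0.5, 0.2, -0.4]
finger_gap: 0.587
```

```bash
python3 - <<'E'
from h import *
np.set_printoptions(precision=4,suppress=True)
s=manip.sense();t=s["tcp_pos"];print(s["t"],t,s["tool_rot"])
c=manip.calibration("wrist");im=save("wrist","w6.png");b=[proj("wrist",[.5105,-.0421,z],c) for z in(.088,.118)];print(b,proj("wrist",[.5336,.0517,.115],c))
E
```

```text
8.5667 [ 0.5098 -0.0408  0.2142] [ 0.789   0.6144 -0.0004 -0.0006]
[(np.float64(317.26189076348834), np.float64(188.49152818226662)), (np.float64(317.4255915025938), np.float64(199.92108270811377))] (np.float64(316.77767588465156), np.float64(65.98143745672692))
```

View pics/w6.png

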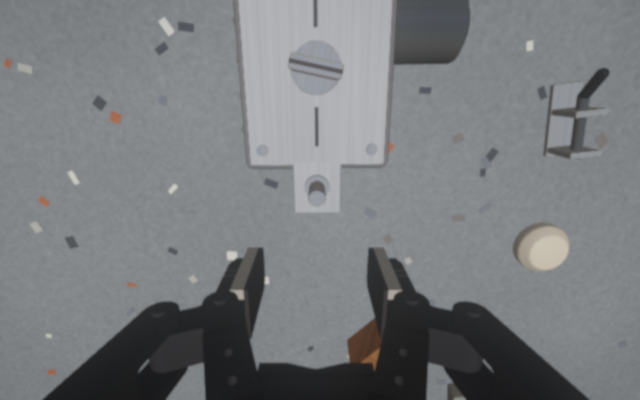

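The pin is home: handle top at (317,199) against a prediction of (317,200). The wing centre is at (316,66) as predicted, but the wing is already turned about 11° clockwise, running from (290,62) to (342,72).

```bash
python3 - <<'E'
from h import *
np.set_printoptions(precision=4,suppress=True)
c=manip.calibration("wrist");im=cv2.imread("pics/w6.png");g=cv2.cvtColor(im,cv2.COLOR_BGR2GRAY)
# dark slot
pts=[]
for u in range(294,340):
    v0=55;col=g[v0:82,u].astype(int);v=v0+np.argmin(col);pts.append((u,v,col.min()))
p=np.array([q for q in pts if q[2]<110]);print(len(p),p[::6])
k,b=np.polyfit(p[:,0],p[:,1],1);r=p[:,1]-k*p[:,0]-b;p=p[abs(r)<2];k,b=np.polyfit(p[:,0],p[:,1],1);print(k)
A,B=[ray("wrist",u,k*u+b,.115,c) for u in(300,332)];print("wing yaw",np.degrees(np.arctan2(*(B-A)[[1,0]])))
print("centre",ray("wrist",316,66,.115,c))
for v in (110,140):
    row=g[v,308:324];print(v,308+np.argmin(row),row.min())
for v in (5,22):
    row=g[v,308:324];print(v,308+np.argmin(row),row.min())
A,B=ray("wrist",315.5,8,.084,c),ray("wrist",317,140,.084,c);print("marks dir",np.degrees(np.arctan2(*(A-B)[[1,0]])))
E
```

```text
46 [[294  61  89]
 [300  62  90]
 [306  64  91]
 [312  65  91]
 [318  66  90]
 [324  67  92]
 [330  69  91]
 [336  70  90]]
0.21936478569225976
wing yaw -25.74482639316728
centre [0.5327 0.0519 0.115 ]
110 316 96
140 316 95
5 315 93
22 315 95
marks dir 76.53598495650601
```

Emit:
send_rows(
  motion=[
    {"gripper": 50, "travel": [30, 0, 0], "rotation": [0, 0, 0]},
    {"gripper": 50, "travel": [36, 0, 0], "rotation": [0, 0, 0]},
    {"gripper": 50, "travel": [29.5, 0, 0], "rotation": [0, 0, 0]},
  ],
)

```text
t: 8.87
tcp_pos: [0.5333, 0.0527, 0.2131]
tool_rot: [0.79, 0.614, -0.001, -0.001]
force: [1.1, 0.0, -0.1]
finger_gap: 0.59
```

Emit:
send_rows(
  motion=[
    {"gripper": 50, "travel": [0, 0, 0], "rotation": [0, 0, -7.14]},
    {"gripper": 50, "travel": [0, 0, 0], "rotation": [0, 0, -7.14]},
    {"gripper": 50, "travel": [0, 0, 0], "rotation": [0, 0, -7.14]},
    {"gripper": 50, "travel": [0, 0, 0], "rotation": [0, 0, -7.14]},
    {"gripper": 50, "travel": [0, 0, 0], "rotation": [0, 0, -7.14]},
    {"gripper": 50, "travel": [0, 0, 0], "rotation": [0, 0, -7.14]},
    {"gripper": 50, "travel": [0, 0, 0], "rotation": [0, 0, -7.14]},
    {"gripper": 50, "travel": [0, 0, 0], "rotation": [0, 0, -7.14]},
    {"gripper": 50, "travel": [0, 0, 0], "rotation": [0, 0, -7.14]},
    {"gripper": 50, "travel": [0, 0, 0], "rotation": [0, 0, -7.14]},
    {"gripper": 50, "travel": [0, 0, 0], "rotation": [0, 0, -7.14]},
    {"gripper": 50, "travel": [0, 0, 0], "rotation": [0, 0, 0]},
  ],
)

```text
t: 9.87
tcp_pos: [0.533, 0.0516, 0.213]
tool_rot: [0.221, 0.975, -0.0, -0.002]
force: [0.0, 0.2, 0.6]
finger_gap: 0.59
```

Emit:
send_rows(
  motion=[
    {"gripper": 50, "travel": [0, 0, 20], "rotation": [0, 0, 0]},
    {"gripper": 50, "travel": [0, 0, 25], "rotation": [0, 0, 0]},
    {"gripper": 50, "travel": [0, 0, 15], "rotation": [0, 0, 0]},
    {"gripper": 50, "travel": [0, 0, 0], "rotation": [0, 0, 0]},
    {"gripper": 50, "travel": [0, 0, 0], "rotation": [0, 0, 0]},
    {"gripper": 50, "travel": [0, 0, 0], "rotation": [0, 0, 0]},
  ],
)

```text
t: 10.37
tcp_pos: [0.5344, 0.0515, 0.155]
tool_rot: [0.223, 0.975, 0.0, 0.0]
force: [-0.1, -0.2, -1.3]
finger_gap: 0.586
```

```bash
python3 - <<'E'
from h import *
np.set_printoptions(precision=4,suppress=True)
s=manip.sense();t=s["tcp_pos"];q=s["tool_rot"];M=R.from_quat(q).as_matrix();print(s["t"],t,"yaw",np.degrees(np.arctan2(M[1,0],M[0,0])),s["q"])
print(1000*M.T@(np.array([.533,.0518,.092])-t))
E
```

```text
10.3667 [0.5344 0.0515 0.155 ] yaw 154.27587679388552 [-0.1122  0.5168  1.7285  0.      0.8961 -1.2341]
[ 1.3853 -0.3276 62.966 ]
```

Emit:
send_rows(
  motion=[
    {"gripper": 50, "travel": [1.2, -0.3, 12], "rotation": [0, 0, 0]},
    {"gripper": 50, "travel": [0, 0, 18], "rotation": [0, 0, 0]},
    {"gripper": 50, "travel": [0, 0, 15], "rotation": [0, 0, 0]},
    {"gripper": 50, "travel": [0, 0, 10], "rotation": [0, 0, 0]},
    {"gripper": 50, "travel": [0, 0, 6], "rotation": [0, 0, 0]},
    {"gripper": 50, "travel": [0, 0, 0], "rotation": [0, 0, 0]},
    {"gripper": 50, "travel": [0, 0, 0], "rotation": [0, 0, 0]},
  ],
)

```text
t: 10.95
tcp_pos: [0.5333, 0.0517, 0.0943]
tool_rot: [0.222, 0.975, 0.0, 0.0]
force: [-0.3, 0.4, -0.1]
finger_gap: 0.589
```

Emit:
send_rows(
  motion=[
    {"gripper": 5, "travel": [0, 0, 0], "rotation": [0, 0, 0]},
    {"gripper": 5, "travel": [0, 0, 0], "rotation": [0, 0, 0]},
    {"gripper": 5, "travel": [0, 0, 0], "rotation": [0, 0, 0]},
    {"gripper": 5, "travel": [0, 0, 0], "rotation": [0, 0, 0]},
    {"gripper": 5, "travel": [0, 0, 0], "rotation": [0, 0, 0]},
    {"gripper": 5, "travel": [0, 0, 0], "rotation": [0, 0, 0]},
    {"gripper": 5, "travel": [0, 0, 0], "rotation": [0, 0, 0]},
    {"gripper": 5, "travel": [0, 0, 0], "rotation": [0, 0, 0]},
  ],
  newtons=60,
)

```text
t: 11.62
tcp_pos: [0.5333, 0.0519, 0.0946]
tool_rot: [0.222, 0.975, 0.0, 0.001]
force: [-0.4, 0.7, 5.3]
finger_gap: 0.11
```

Emit:
send_rows(
  motion=[
    {"gripper": 5, "travel": [0, 0, -0.7], "rotation": [0, 0, 4]},
    {"gripper": 5, "travel": [0, 0, 0], "rotation": [0, 0, 7]},
    {"gripper": 5, "travel": [0, 0, 0], "rotation": [0, 0, 7]},
    {"gripper": 5, "travel": [0, 0, 0], "rotation": [0, 0, 7]},
    {"gripper": 5, "travel": [0, 0, 0], "rotation": [0, 0, 7]},
    {"gripper": 5, "travel": [0, 0, 0], "rotation": [0, 0, 7]},
    {"gripper": 5, "travel": [0, 0, 0], "rotation": [0, 0, 7]},
    {"gripper": 5, "travel": [0, 0, 0], "rotation": [0, 0, 7]},
    {"gripper": 5, "travel": [0, 0, 0], "rotation": [0, 0, 7]},
    {"gripper": 5, "travel": [0, 0, 0], "rotation": [0, 0, 7]},
    {"gripper": 5, "travel": [0, 0, 0], "rotation": [0, 0, 7]},
    {"gripper": 5, "travel": [0, 0, 0], "rotation": [0, 0, 3.8]},
  ],
)

```text
t: 12.62
tcp_pos: [0.5333, 0.0519, 0.0947]
tool_rot: [0.787, 0.618, 0.0, 0.0]
force: [-0.4, 0.4, 1.3]
finger_gap: 0.115
```

Emit:
send_rows(
  motion=[
    {"gripper": 5, "travel": [0, 0, 0], "rotation": [0, 0, 0]},
    {"gripper": 5, "travel": [0, 0, 0], "rotation": [0, 0, 0]},
    {"gripper": 5, "travel": [0, 0, 0], "rotation": [0, 0, 0]},
    {"gripper": 5, "travel": [0, 0, 0], "rotation": [0, 0, 0]},
  ],
)

```text
t: 12.95
tcp_pos: [0.5333, 0.0518, 0.0947]
tool_rot: [0.785, 0.62, 0.0, 0.0]
force: [2.0, 0.7, 1.9]
finger_gap: 0.116
```

```bash
python3 - <<'E'
from h import *
np.set_printoptions(precision=4,suppress=True)
s=manip.sense();t=s["tcp_pos"];q=s["tool_rot"];M=R.from_quat(q).as_matrix();print(s["t"],t,"yaw",np.degrees(np.arctan2(M[1,0],M[0,0])),s["force"],s["ft_torque"])
im=save("wrist","w7.png");cv2.imwrite("pics/c7.png",cv2.resize(im[80:330,180:460],None,fx=2.5,fy=2.4,interpolation=cv2.INTER_CUBIC))
c=manip.calibration("wrist");print(ray("wrist",316,300,.115,c))
E
```

```text
12.95 [0.5333 0.0518 0.0947] yaw 76.61445505871848 [2.025  0.7469 1.9121] [ 0.1884 -0.1775 -0.0168]
[0.5314 0.0448 0.115 ]
```

View pics/c7.png

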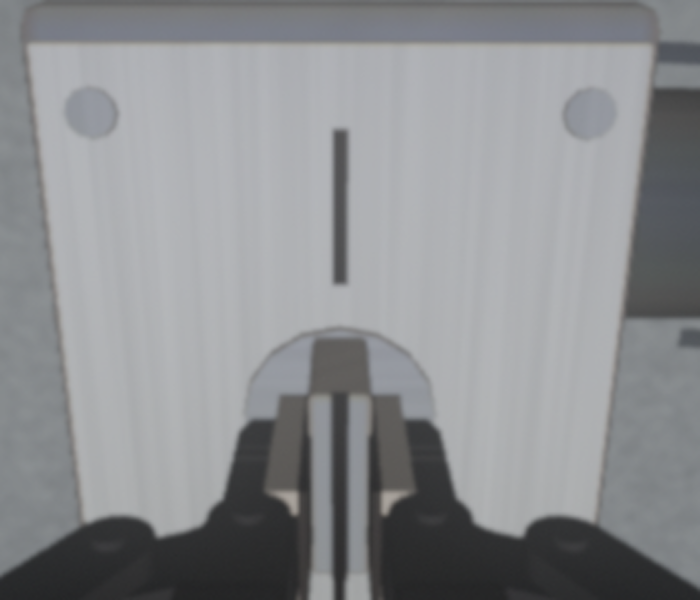

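The slot and the mark are in line at crop column 340, and the tool yaw of 76.6° matches the marks' 76.5°. Next I press down.

Emit:
send_rows(
  motion=[
    {"gripper": 5, "travel": [0, 0, 1.5], "rotation": [0, 0, 0]},
    {"gripper": 5, "travel": [0, 0, 1.5], "rotation": [0, 0, 0]},
    {"gripper": 5, "travel": [0, 0, 1.5], "rotation": [0, 0, 0]},
    {"gripper": 5, "travel": [0, 0, 1.5], "rotation": [0, 0, 0]},
    {"gripper": 5, "travel": [0, 0, 1.5], "rotation": [0, 0, 0]},
    {"gripper": 5, "travel": [0, 0, 1.5], "rotation": [0, 0, 0]},
    {"gripper": 5, "travel": [0, 0, 0], "rotation": [0, 0, 0]},
    {"gripper": 5, "travel": [0, 0, 0], "rotation": [0, 0, 0]},
    {"gripper": 5, "travel": [0, 0, 0], "rotation": [0, 0, 0]},
  ],
)

```text
t: 13.75
tcp_pos: [0.5333, 0.0518, 0.087]
tool_rot: [0.785, 0.62, 0.001, 0.001]
force: [-0.3, 2.0, 11.7]
finger_gap: 0.109
```

Emit:
send_rows(
  motion=[
    {"gripper": 5, "travel": [0, 0, 1], "rotation": [0, 0, 0]},
    {"gripper": 5, "travel": [0, 0, 1], "rotation": [0, 0, 0]},
    {"gripper": 5, "travel": [0, 0, 0], "rotation": [0, 0, 0]},
    {"gripper": 5, "travel": [0, 0, 0], "rotation": [0, 0, 0]},
    {"gripper": 5, "travel": [0, 0, 0], "rotation": [0, 0, 0]},
  ],
)

```text
t: 14.17
tcp_pos: [0.5333, 0.0518, 0.0865]
tool_rot: [0.785, 0.62, 0.001, 0.001]
force: [-3.1, 0.8, 21.8]
finger_gap: 0.113
```

```bash
python3 - <<'E'
from h import *
s=manip.sense();q=R.from_quat(s["tool_rot"]).as_matrix();print(s["t"],s["tcp_pos"],np.degrees(np.arctan2(q[1,0],q[0,0])),s["force"],s["finger_gap"])
w=save("wrist","w8.png");a=save("scene","s8.png")
a=cv2.resize(a[155:245,265:385],(480,360),interpolation=cv2.INTER_CUBIC);b=cv2.resize(w[100:300,240:400],(288,360))
cv2.imwrite("pics/c8.png",np.hstack([a,b]))
print([proj("scene",[.5108,-.0421,z]) for z in(.076,.110)])
E
```

```text
14.1667 [0.53333029 0.05182615 0.08647662] 76.59837212355718 [-3.07974051  0.8296692  21.77133581] 0.1125705487677307
[(np.float64(291.30667946349666), np.float64(203.44534903198374)), (np.float64(290.95673824292425), np.float64(194.87306153829704))]
```

View pics/c8.png

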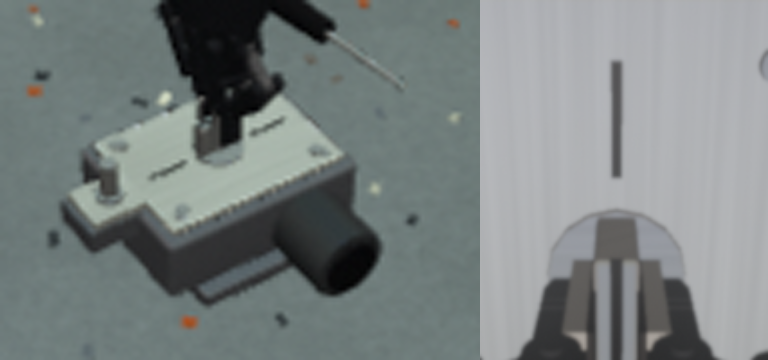

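The pin stands upright with its collar on the ear, at crop position (108,180). The panel has no gap to the frame, the slot is in line with the marks, and the push is 22 N. I'm handing in.

```bash
python3 -c "
from h import *
print(manip.sign_off());s=manip.sense();print(s['t'],s['tcp_pos'],s['force'])"
```

```text
the job is handed in; nothing more can be done
None
the job is handed in; nothing more can be done
```

The job is handed in at about 14.2 s of robot time. The pin is home in the ear's hole, the fastener is lined up with the marks, and the gripper is holding the panel pressed flush by the wing. `sign_off` reports no verdict.

- **Pin:** The last view shows it upright with its collar on the ear. After release, the handle top was within about 1 px of where a seated pin should appear. That is an image check only, with no direct measure of the collar gap.
- **Fastener:** It started about 12° turned rather than at 0, so I turned it about 78° clockwise. Tool yaw is 76.6° against 76.5° for the marks, and the slot lines up with the mark in the picture.
- **Panel:** The tool went down 8.2 mm and stopped on the frame, with 22 N of push (about 12 N needed). The scene view shows no gap.
- **Bystanders:** I never touched them and no unexpected forces appeared, but I did not re-measure their positions at the end.
- **Disagreements:** Before insertion the tip was about 2 mm off sideways, in both the picture and the sensed pose, and I corrected it. There was also a brief 5–7 N upward force on the tool each time the jaws closed; I eased it before turning the fastener.

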